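# Put the plate shaker in the blue gear and start it

### The job

Put the plate shaker in gear and start it: push the gear lever through its gate, fully home into the slot marked with the blue cap, and only then press the green start button down and let it come back up. Push the lever with closed fingers from outside, easing it against the end of the slot without ramming it and never taking it between the fingers. Leave the red stop button and everything else on the bench as it is.

Things in the scene. Friction and masses are not known exactly. Their poses are not given: they have to be found in the camera images.
- shaker: cream bench-top plate shaker, fixed to the bench, turned by up to 0.3 rad. Origin on the bench under the centre of its gear gate; x from the console (robot side) to the shaking deck, y left, z up. Console: x -100 to 90, y -105 to 195, top z 100 mm. Deck: x 99 to 361 mm, top z 97, rails to z 113 mm
- gate: steel gate plate 124 x 124 mm on the console, origin and axes the shaker's, top z 110 mm. Three slot columns along x at y -25, 0, +25 mm, joined by one neutral lane along y at x = 0 (double H). Slots and lane 16 mm wide, webs round-nosed, slots end at x -31.5 and +31.5 mm. The lever's 10 mm stem can only follow slots and lane, with 3 mm (0.046 rad) play each side
- gear_lever: the gear lever: upright steel stem 10 mm across with a black knob (34 mm across, 43 mm high, from 113 to 156 mm along the stem). Origin at its pivot, inside the console 45 mm above the bench, under the gate's centre; z along the stem. A push of about 3 to 4 N on the knob moves it; it stays wherever it is left and has no spring
- knob (a point): centre of the knob, on the stem 135 mm from the pivot: 180 mm above the bench when upright, about 160 mm in a side slot; x, y, z axes as the lever's. Knob travel from neutral to fully home, and from the middle column to a side column, is about 50 mm each
- stem (a point): point on the lever's axis 61 mm from the pivot, where the stem passes the gate plate (106 mm above the bench when upright). Fully home in a marked slot it lies about 24 mm (horizontally) from the cap's centre
- gear_cross (a joint): sideways tilt of the lever (rad): 0 in the middle column, about +0.4 in the left column (shaker's +y), about -0.4 in the right column. Starts in the middle column
- gear_shift (a joint): tilt of the lever along the slots (rad): 0 in the neutral lane, about +0.36 home in a far slot (shaker's +x), about -0.36 home in a near slot. Starts anywhere along the middle column, mostly in one of its two slots
- cap_blue: blue plastic cap, a flat disc 20 mm across and 3 mm high on top of the gate plate; origin under its centre. It marks the slot whose outer end it lies at. The four caps change places among the four side slots. In the shaker's frame a cap lies at x = -46 or +46 mm and y = -25 or +25 mm, z 110 mm
- cap_yellow: yellow plastic cap, a flat disc 20 mm across and 3 mm high on top of the gate plate; origin under its centre. It marks the slot whose outer end it lies at. The four caps change places among the four side slots
- cap_orange: orange plastic cap, a flat disc 20 mm across and 3 mm high on top of the gate plate; origin under its centre. It marks the slot whose outer end it lies at. The four caps change places among the four side slots
- cap_white: white plastic cap, a flat disc 20 mm across and 3 mm high on top of the gate plate; origin under its centre. It marks the slot whose outer end it lies at. The four caps change places among the four side slots
- start_button_top (a point): top centre of the green start button, 24 mm across in a 40 mm grey collar, on the console top at x -22, y +140 mm of the shaker, top 122 mm above the bench; pressed straight down
- start_button (a joint): press of the green button (m): 0 up, 0.006 fully down, needs 5 N, springs back
- stop_button_top (a point): top centre of the red stop button, same size, at x +40, y +140 mm of the shaker
- stop_button (a joint): press of the red button (m): 0 up, 0.006 fully down, needs 5 N, springs back
- microplate: white 96-well plate 86 x 127 x 14 mm with blue and yellow wells, loose on the shaking deck; origin at the centre of its underside
- tube: clear tube with blue cap standing on the bench right of the console, 34 mm across, 114 mm high; origin under its foot
- tip_box: clear pipette-tip box with green tray, 85 x 125 mm, 85 mm high with tips, on the bench right of the shaker; origin under its centre
- bottle: clear bottle with red screw cap, 52 mm across, 120 mm high, on the bench right of the console; origin under its foot
- timer: white bench timer 62 x 62 x 18 mm, lying left of the console; origin under its centre
- reservoir: white open trough 78 x 141 x 30 mm, left of the shaker; origin under its centre

How it is judged:
By the outcome, as a careful person would: the job done as asked, in the order asked, and still so for the second after the job is handed in, with the robot touching nothing.
It also fails if it takes over 48 s, if anything falls off the work surface, if the arm or the gripper's body presses on something with over 40 N, if the wrist force passes 120 N, or if a joint passes its speed limit or range.

### The arm

A 6-joint arm with a two-finger parallel gripper is mounted at the origin on the work surface. World frame = base frame: x ahead of the robot, y to its left, z up, the work surface at z = 0. Lengths are in m, angles in rad, forces in N, time in s.
With the tool pointing down it reaches from about 0.35 to 0.85 m from the base axis. Payload 8.1 kg.
Tool frame: the origin (TCP) lies at the very end of the fingers, on their centre line; the grasp point (between the pads) lies 19 mm behind it; x points along the fingers, y is the direction in which the jaws open and shut, and the axes are right-handed (so a half turn about x gives the same grasp; the last joint's range is limited). The gripper opens to 93 mm and grips with 3 to 60 N. Pads are 15 mm wide; open, the fingers measure 128 mm over their backs; the gripper's body (75 mm by 188 mm) begins 65 mm behind the grasp point.
Start: joints at [1.231, 0.13, 1.488, -0, 1.523, -0.085], TCP at [0.151, 0.581, 0.219] pointing down, gripper open.
Joint ranges: [-2.96, 2.96], [-0.89, 2.26], [0.02, 2.5], [-1.34, 4.48], [0, 2.73], [-2.66, 2.66]. Speed limits (rad/s): [2.39, 2.39, 2.79, 3.14, 3.14, 3.14].

### API

Orientations are given as a unit quaternion [x, y, z, w].
In Python, from rig import env, vision, recognise, trace, spot_point gives the robot as it stands.
- The arm moves only by the shell command python3 -m handwheel 'ROWS'. ROWS is JSON, a list that holds one entry, the list of rows, each a list of 7 numbers: the shift along the world's x, y, z in m, then the turn, a rotation vector about the world's x, y, z in degrees, then the gripper's target within -1 to 1 (fully open at 1, half-way at 0, shut at -1). In form: [[[dx, dy, dz, rx, ry, rz, fingers], ...]]. A call has 1 to 20 rows; each row is the pose to reach, as a shift and turn from the pose commanded when the call began; what a row does not reach only later rows make up. A row lasts 1/12 s, in which the tool goes at most 41.7 mm and 7.16 degrees, less where a joint would pass 70% of its speed; a pose out of reach is approached as far as the arm can. A call with a gripper value outside its range is refused whole. The fingers move at their own pace and stop on an object; the grip force is fixed at half the most. Time passes only in rows, so rows that repeat a pose let the fingers close. It gives the time, the measured TCP pose, the force and the opening at its end, in the units of the state.
- env.get_obs(): the state, without advancing time (a new reading comes with each control period).
- vision.capture(name): name is "scene" or "top"; returns the picture (420x560x3 uint8, blue, green, red); there is no depth.
- vision.camera_info(name): a dict with "fx", "fy", "cx", "cy" (pixels), "rvec" (rotation vector, rad) and "tvec" (3), from world to camera coordinates, as OpenCV has them. Camera axes: x right, y down, z forward; pixel columns grow to the right and rows downward; lengths in m; the calibration is good to about 2 mm. A picture is of the moment at which its call begins. camera_info takes no time and is no camera call.
- env.hand_in(): hands the job in, once; it reports no verdict.
Trained networks look in the newest picture that a camera, given by its name, has taken for a name from the list of things; names that differ only in an ending like _2 or _b are one class to them, and where a whole thing is asked for, a point or a joint stands for the part that bears it (a point fixed in the world has none). Each returns a list of dicts, best first, with "confidence" (0 to 1); they miss things now and then, are a little off and sometimes report something else, mostly with a low value. They report only what shows in the picture. A call takes as long as a camera call.
- recognise(camera, target): "box" ([left, top, right, bottom] in pixels, round what is visible of it).
- trace(camera, target): "mask" (420x560 bool, what is visible of it) and "box" ([left, top, right, bottom] in pixels, round what is visible of it).
- spot_point(camera, target): "pixel" ([column, row] in pixels: a listed point, or the origin of a listed thing).
The state is a dict: "clock": time; "joint_pos": joint angles; "qd": joint speeds; "joint_efforts": joint torques, N m; "tool_pos": TCP position; "eef_rot": TCP orientation; "force": force on the tool from outside, world axes, zero at the start; "ft_torque": the same for the moment, N m; "width": finger opening in m.
Only numpy, scipy, OpenCV 4.12 (cv2) and the standard library are available. Lean on these libraries where they do the work, as an engineer would, in place of code of your own. Each camera call takes 0.05 s, during which the arm holds its last target.

## Working session

There is one attempt and no reset: what is moved stays moved. The work goes in short steps, Python scripts to look and compute and a shell command to move; the robot and the scene stay as the last step left them, time stands still between calls to the robot, and variables do not carry over. Pictures are saved under pics/ and viewed, and the job is handed in when it is done.

```bash
mkdir -p pics; ls; python3 - <<'E'
from rig import env, vision, recognise, trace, spot_point
import cv2
o=env.get_obs(); print(o['clock'],o['tool_pos'],o['eef_rot'],o['width'],o['force'])
for c in ['scene','top']:
    cv2.imwrite(f'pics/{c}0.png',vision.capture(c)); print(vision.camera_info(c))
    for t in ['cap_blue','cap_yellow','cap_orange','cap_white','knob','start_button_top','stop_button_top','stem','gate']:
        print(c,t,[(r['pixel'],r['confidence']) for r in spot_point(c,t)[:2]])
print(env.get_obs()['clock'])
E
```

```text
pics
0.0 [0.15102684 0.58009193 0.21761803] [ 0.08921212  0.70150952 -0.090471    0.70124218] 0.09310292525558127 [0.11280961 0.01139125 0.15771341]
{'fx': 381.236289683768, 'fy': 381.236289683768, 'cx': 273.64937282956276, 'cy': 207.41265537409555, 'rvec': array([ 1.83018202,  1.30749527, -0.70207767]), 'tvec': array([-0.21883261, -0.21546356,  1.35867251])}
scene cap_blue [([255.0, 200.6], 0.45)]
scene cap_yellow [([239.6, 182.7], 0.41)]
scene cap_orange [([275.7, 195.9], 0.57)]
scene cap_white []
scene knob [([260.5, 166.8], 0.68)]
scene start_button_top [([261.2, 189.1], 0.67), ([298.2, 166.8], 0.43)]
scene stop_button_top [([313.0, 182.3], 0.5)]
scene stem [([260.7, 191.4], 0.55)]
scene gate []
{'fx': 429.78597845465544, 'fy': 429.78597845465544, 'cx': 277.9282108052745, 'cy': 210.20768306442844, 'rvec': array([ 2.14990615, -2.12137599,  0.15235477]), 'tvec': array([0.03126423, 0.62748098, 0.96003276])}
top cap_blue [([297.2, 236.9], 0.58)]
top cap_yellow [([307.1, 278.3], 0.42), ([284.9, 247.1], 0.15)]
top cap_orange [([273.9, 240.5], 0.55)]
top cap_white [([280.9, 284.6], 0.6)]
top knob [([284.8, 247.2], 0.82)]
top start_button_top [([223.3, 283.9], 0.56)]
top stop_button_top [([220.8, 252.4], 0.55)]
top stem [([286.3, 254.7], 0.59)]
top gate [([286.9, 262.8], 0.83), ([226.8, 281.1], 0.37)]
1.0
```

```bash
python3 - <<'E'
import cv2
a=cv2.imread('pics/top0.png'); cv2.imwrite('pics/topc.png',cv2.resize(a[160:340,170:370],None,fx=4,fy=4,interpolation=2)[:600,:800])
a=cv2.imread('pics/scene0.png'); cv2.imwrite('pics/scenec.png',cv2.resize(a[100:250,180:380],None,fx=4,fy=4,interpolation=2))
E
cat > h.py <<'E'
import numpy as np,cv2
from rig import vision
def ray(cam,px):
    i=vision.camera_info(cam);R,_=cv2.Rodrigues(np.array(i['rvec']));t=np.array(i['tvec']).ravel()
    d=R.T@np.array([(px[0]-i['cx'])/i['fx'],(px[1]-i['cy'])/i['fy'],1.]);return -R.T@t,d
def atz(cam,px,z):
    c,d=ray(cam,px);return c+d*(z-c[2])/d[2]
def proj(cam,p):
    i=vision.camera_info(cam);K=np.array([[i['fx'],0,i['cx']],[0,i['fy'],i['cy']],[0,0,1]])
    return cv2.projectPoints(np.array(p,float).reshape(-1,3),np.array(i['rvec']),np.array(i['tvec']),K,None)[0].reshape(-1,2)
E
python3 - <<'E'
from h import *
from scipy.optimize import least_squares
pts=[('blue',(297.2,236.9),.113),('yel',(307.1,278.3),.113),('or',(273.9,240.5),.113),('wh',(280.9,284.6),.113),('start',(223.3,283.9),.122),('stop',(220.8,252.4),.122),('knob',(284.8,247.2),.175),('gate',(286.9,262.8),.11)]
W={}
for n,p,z in pts: W[n]=atz('top',p,z);print(n,W[n].round(4))
L={'blue':(46,-25),'yel':(-46,-25),'or':(46,25),'wh':(-46,25),'start':(-22,140),'stop':(40,140)}
def f(q):
    c,s=np.cos(q[2]),np.sin(q[2]);r=[]
    for n,l in L.items():
        x,y=np.array(l)/1000; r+=[q[0]+c*x-s*y-W[n][0],q[1]+s*x+c*y-W[n][1]]
    return r
s=least_squares(f,[.55,0,0]);print(s.x,(np.array(s.fun)*1000).round(1))
print(ray('top',(0,0))[0],ray('scene',(0,0))[0])
E
```

```text
blue [ 0.5588 -0.0039  0.113 ]
yel [ 0.4703 -0.0257  0.113 ]
or [0.5503 0.0466 0.113 ]
wh [0.4562 0.0302 0.113 ]
start [0.456  0.1523 0.122 ]
stop [0.5225 0.1599 0.122 ]
knob [0.5319 0.023  0.175 ]
gate [0.5027 0.0178 0.11  ]
[0.50854695 0.01353778 0.19718065] [-0.3  1.9 -1.9  5.8 -1.6  0.5  2.4 -1.1  3.5 -5.8 -2.2 -1.3]
[0.47209731 0.02667547 1.04536371] [ 1.25365077 -0.19465429  0.57512842]
```

View pics/topc.png

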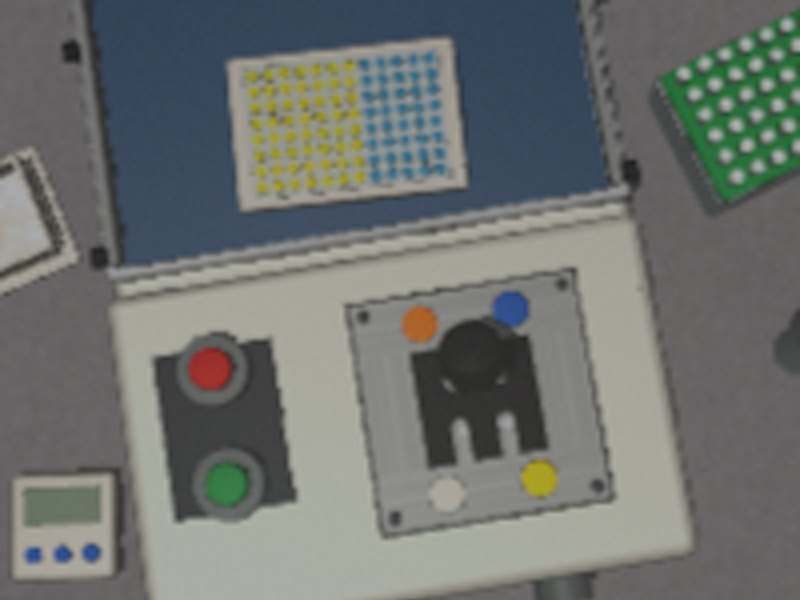

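View pics/scenec.png

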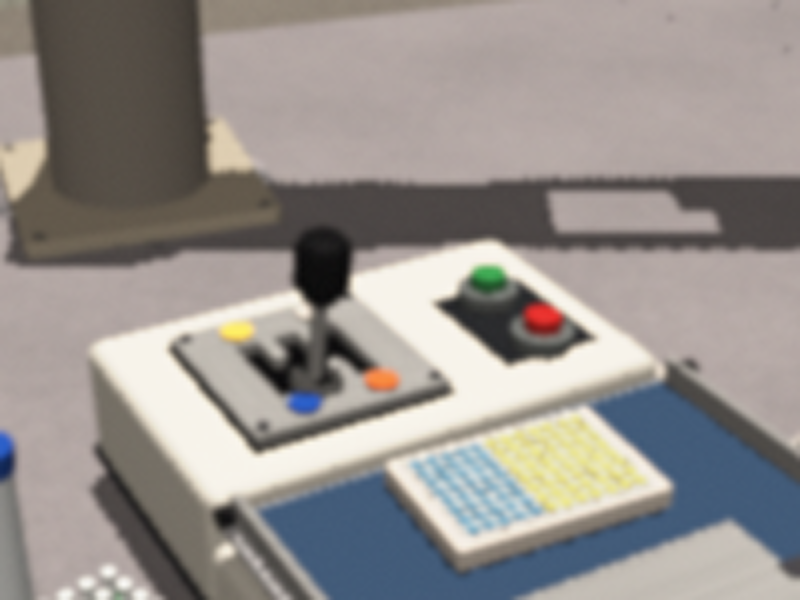

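View pics/top0.png

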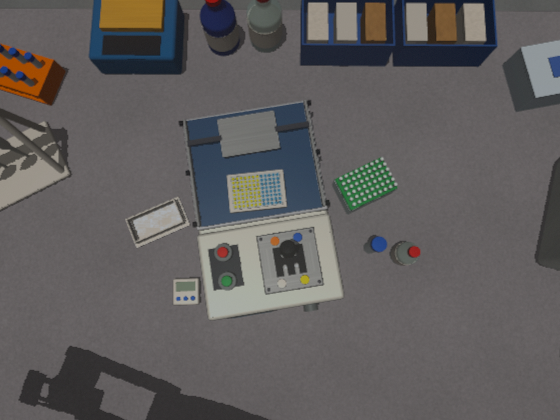

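View pics/scene0.png

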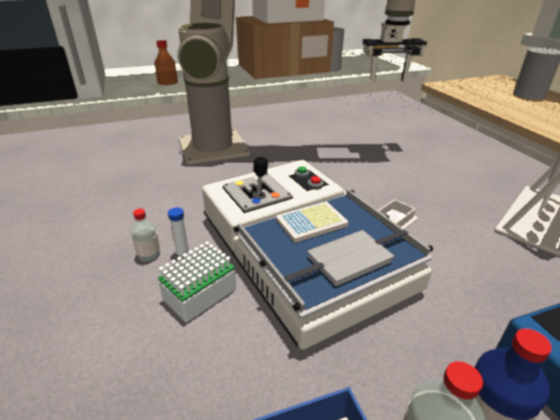

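The top view shows blue at the far right slot (297,237), orange far left, yellow near right and white near left. The knob (287,248) appears to be in the far middle slot. I'll refit the pose with colour centroids.

```bash
cat > fit.py <<'E'
from h import *
from scipy.optimize import least_squares
def blobs(im,box,cam):
    x0,y0,x1,y1=box;h=cv2.cvtColor(im[y0:y1,x0:x1],cv2.COLOR_BGR2HSV).astype(int);H,S,V=h[...,0],h[...,1],h[...,2];out={}
    for n,m in dict(blue=(abs(H-110)<12)&(S>140),yel=(abs(H-27)<6)&(S>120),orr=(abs(H-12)<6)&(S>140),green=(abs(H-65)<15)&(S>110),red=((H<5)|(H>174))&(S>140)).items():
        k,l,st,c=cv2.connectedComponentsWithStats(m.astype(np.uint8))
        if k>1:
            j=1+st[1:,4].argmax();out[n]=(c[j]+[x0,y0],st[j,4])
    return out
E
python3 - <<'E'
from fit import *
im=cv2.imread('pics/top0.png');B=blobs(im,(205,228,330,305),'top')
ims=cv2.imread('pics/scene0.png');Bs=blobs(ims,(215,150,345,207),'scene')
for n in B:print(n,B[n][0].round(1),B[n][1], Bs.get(n))
B={n:v[0] for n,v in B.items()};B['wh']=np.array((281.6,283.4))
L={'blue':(46,-25,113),'yel':(-46,-25,113),'orr':(46,25,113),'wh':(-46,25,113),'green':(-22,140,122),'red':(40,140,122)}
def w(q,l):
    c,s=np.cos(q[2]),np.sin(q[2]);x,y,z=np.array(l)/1000;return [q[0]+c*x-s*y,q[1]+s*x+c*y,z]
def f(q,both=True):
    r=[]
    for n,l in L.items():
        if n in B:r+=list(proj('top',w(q,l))[0]-B[n])
        if both and n in Bs and n!='blue': r+=list(proj('scene',w(q,l))[0]-Bs[n][0])
    return r
for b in (False,True):
    s=least_squares(f,[.5,.01,.2],args=(b,));print(s.x.round(4),s.fun.round(1))
q=s.x
K=np.array([proj('top',w(q,(0,0,0)))])
# knob triangulate
from rig import recognise
for name in L: print(name,np.round(w(q,L[name]),4))
def knob(sh,cr):
    return None
c1,d1=ray('top',(287.5,248));c2,d2=ray('scene',(260.5,166.8))
A=np.stack([d1,-d2],1);t=np.linalg.lstsq(A,c2-c1,rcond=None)[0];p=(c1+d1*t[0]+c2+d2*t[1])/2
print('knob',p,np.linalg.norm(c1+d1*t[0]-c2-d2*t[1]))
c,s_=np.cos(q[2]),np.sin(q[2]);d=p-[q[0],q[1],0];print('local',c*d[0]+s_*d[1],-s_*d[0]+c*d[1],d[2])
E
```

```text
blue [297.3 236.6] 51 (array([255.75      , 199.96428571]), np.int32(28))
yel [304.5 279. ] 60 (array([239.08695652, 182.56521739]), np.int32(23))
orr [274.5 240.5] 52 (array([274.82142857, 194.32142857]), np.int32(28))
green [226.3 280.6] 81 (array([301.51515152, 169.27272727]), np.int32(33))
red [222.3 251.7] 83 (array([315.05454545, 179.05454545]), np.int32(55))
[0.5093 0.0123 0.177 ] [ 0.   0.2  0.1  0.1  0.1  0.1 -0.  -0.4 -0.   0.  -0.2  0. ]
[0.5095 0.0129 0.1724] [-0.2  0.1 -0.3  0.1 -1.2  0.1 -0.  -0.1 -0.5  0.6 -0.4 -0.6 -0.4 -0.3
 -0.3 -1.4 -0.5 -0.3 -0.2 -0.6]
blue [ 0.5591 -0.0039  0.113 ]
yel [ 0.4684 -0.0196  0.113 ]
orr [0.5505 0.0454 0.113 ]
wh [0.4599 0.0296 0.113 ]
green [0.4638 0.147  0.122 ]
red [0.5249 0.1577 0.122 ]
knob [0.53031296 0.01876829 0.18004972] 0.0024193781378246053
local 0.021539691800934253 0.002221886437036587 0.18004972001152988
```

```bash
python3 - <<'E'
from h import *
from rig import env
from scipy.spatial.transform import Rotation as R
o=env.get_obs();r=R.from_quat(o['eef_rot']).as_matrix();print(r.round(3))
y=r[:,1];print('jaw yaw deg',np.degrees(np.arctan2(y[1],y[0])))
q=(.5094,.0125,.177);c,s=np.cos(q[2]),np.sin(q[2])
for l in [(75,0),(45,0)]:
  print(l,q[0]+(c*l[0]-s*l[1])/1000,q[1]+(s*l[0]+c*l[1])/1000)
# knob by tilt prediction in both images
for sh in (0,.1,.15,.2,.25,.3,.36):
  lx=.135*np.sin(sh);z=.045+.135*np.cos(sh);p=[q[0]+c*lx,q[1]+s*lx,z];print(sh,lx,proj('top',p)[0].round(1),proj('scene',p)[0].round(1))
for cam in('top','scene'):
  im=cv2.imread(f'pics/{cam}0.png');b=(270,235,305,262) if cam=='top' else (250,153,272,178)
  print(cam);print(im[b[1]:b[3],b[0]:b[2]].max(2))
E
```

```text
[[-0.     0.252  0.968]
 [ 0.     0.968 -0.252]
 [-1.     0.    -0.   ]]
jaw yaw deg 75.40107793493888
(75, 0) 0.5832282265057102 0.02570579308567087
(45, 0) 0.5536969359034261 0.02042347585140252
0 0.0 [289.9 258.3] [254.6 163.2]
0.1 0.013477511247321801 [288.8 251.7] [257.3 165.9]
0.15 0.020174147883935897 [288.3 248.4] [258.7 167.4]
0.2 0.026820359657333266 [287.7 245.2] [260.  169.1]
0.25 0.033399534499360596 [287.2 242. ] [261.4 171. ]
0.3 0.03989522789928084 [286.6 239. ] [262.8 172.9]
0.36 0.04755702149213715 [286.  235.4] [264.5 175.5]
top
[[135 134 134 133 128 130 133 131 131 131 129 129 128 128 128 128 129 128
  129 129 128 129 124 118 130 140 139 139 139 138 139 111 110 131 132]
 [134 133 135 141 136 138 134 124 126 129 129 130 130 130 130 129 129 130
  129 130 130 130 118 131 142 140 141 139 139 138 138 121 119 130 130]
 [131 136 150 164 172 172 155 134 128 131 130 131 131 131 131 131 132 132
  133 133 133 133 128 136 142 141 141 139 139 140 139 124 121 129 128]
 [135 154 168 173 173 171 173 168 145 129 133 134 135 135 135 134 134 135
  134 132 125 119 107 125 142 143 142
[... 5001 characters left out ...]
3  15  13  14  13  13  56 156
  236 248 248 247]
 [177 174 158 115  61  26  13  11  15  12  14  13  14  13  13  18  68 164
  237 247 247 247]
 [186 192 194 177 127  66  24  13  13  13  14  12  14  13  12  25  79 168
  233 245 247 247]
 [218 227 235 236 201 125  50  16  13  13  14  12  11  15  24  43  80 147
  212 239 245 247]
 [242 243 246 247 237 176  90  38  16  10  13  12  15  35  68  99 117 148
  192 226 239 244]
 [246 244 244 243 239 212 152  87  40  21  18  25  44  80 126 160 174 181
  194 209 226 236]
 [240 235 231 232 236 235 210 151  85  47  41  61 101 138 171 190 196 198
  197 199 206 219]
 [219 210 206 216 233 241 236 190 120  79  72 103 153 181 193 196 198 197
  198 197 197 202]]
```

```bash
python3 -m handwheel '[[[0.427,-0.555,0.042,0,0,24.7,-1],[0.427,-0.555,0.042,0,0,24.7,-1],[0.427,-0.555,0.042,0,0,24.7,-1],[0.427,-0.555,0.042,0,0,24.7,-1],[0.427,-0.555,0.042,0,0,24.7,-1],[0.427,-0.555,0.042,0,0,24.7,-1],[0.427,-0.555,0.042,0,0,24.7,-1],[0.427,-0.555,0.042,0,0,24.7,-1],[0.427,-0.555,0.042,0,0,24.7,-1],[0.427,-0.555,0.042,0,0,24.7,-1],[0.427,-0.555,0.042,0,0,24.7,-1],[0.427,-0.555,0.042,0,0,24.7,-1],[0.427,-0.555,0.042,0,0,24.7,-1],[0.427,-0.555,0.042,0,0,24.7,-1],[0.427,-0.555,0.042,0,0,24.7,-1],[0.427,-0.555,0.042,0,0,24.7,-1],[0.427,-0.555,0.042,0,0,24.7,-1],[0.427,-0.555,0.042,0,0,24.7,-1],[0.427,-0.555,0.042,0,0,24.7,-1],[0.427,-0.555,0.042,0,0,24.7,-1]]]'
```

```text
clock: 2.67
tool_pos: [0.578, 0.0258, 0.2603]
eef_rot: [-0.062, 0.705, 0.062, 0.704]
force: [-0.9, -0.3, 0.4]
width: 0.0005
```

```bash
python3 -m handwheel '[[[0,-0.001,-0.04,0,0,0,-1],[0,-0.001,-0.08,0,0,0,-1],[0,-0.001,-0.12,0,0,0,-1],[0,-0.001,-0.12,0,0,0,-1],[0,-0.001,-0.12,0,0,0,-1]]]'; python3 - <<'E'
from rig import *
import cv2
for c in('top','scene'):
  a=vision.capture(c); cv2.imwrite(f'pics/{c}1.png',cv2.resize(a[160:310,200:400] if c=='top' else a[100:250,180:380],None,fx=3,fy=3))
E
```

```text
clock: 3.08
tool_pos: [0.5756, 0.0261, 0.1389]
eef_rot: [-0.063, 0.706, 0.063, 0.702]
force: [-0.4, 0.3, 1.4]
width: 0.0003
```

View pics/scene1.png

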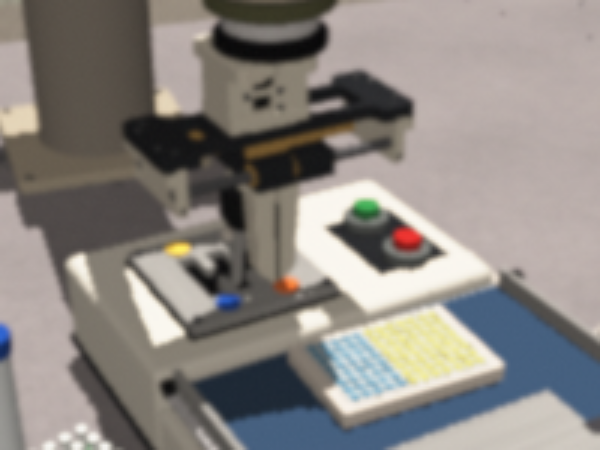

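View pics/top1.png

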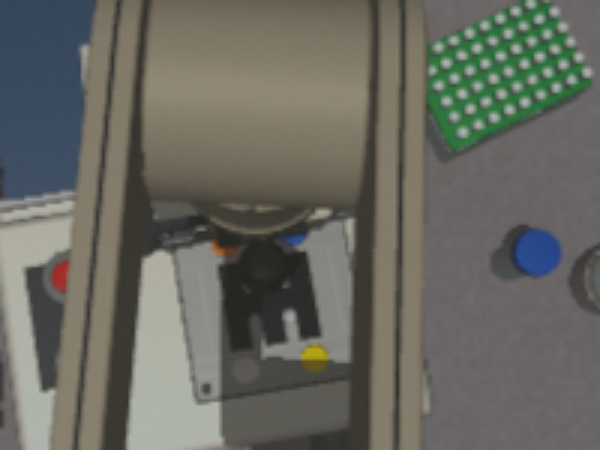

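Fingers stand just beyond the knob, clear of it. I'm pulling it back along the slot.

```bash
python3 -m handwheel '[[[-0.01,-0.0018,0,0,0,0,-1],[-0.018,-0.0032,0,0,0,0,-1],[-0.021,-0.0037,0,0,0,0,-1],[-0.024,-0.0043,0,0,0,0,-1],[-0.027,-0.0048,0,0,0,0,-1],[-0.030,-0.0053,0,0,0,0,-1],[-0.033,-0.0059,0,0,0,0,-1],[-0.036,-0.0064,0,0,0,0,-1],[-0.038,-0.0068,0,0,0,0,-1],[-0.040,-0.0071,0,0,0,0,-1],[-0.040,-0.0071,0,0,0,0,-1]]]'; cat > look.py <<'E'
import sys
from fit import *
from rig import *
n=sys.argv[1]
q=(.5094,.0125,.177);c,s=np.cos(q[2]),np.sin(q[2])
def loc(p):
  d=np.array(p)-[q[0],q[1],0];return np.array([c*d[0]+s*d[1],-s*d[0]+c*d[1],d[2]])*1000
t=np.mean([env.get_obs()['tool_pos']],0);o=env.get_obs();f=o['force']
print('t',o['clock'],'tcp local mm',loc(t).round(1),'F local',(c*f[0]+s*f[1]).round(1),(-s*f[0]+c*f[1]).round(1),f[2].round(1))
P={}
for cam in('top','scene'):
  a=vision.capture(cam); cv2.imwrite(f'pics/{cam}{n}.png',cv2.resize(a[200:310,200:345] if cam=='top' else a[130:240,200:345],None,fx=4,fy=4,interpolation=2))
  r=spot_point(cam,'knob'); print(cam,[(x['pixel'],x['confidence']) for x in r[:2]])
  r=trace(cam,'gear_lever')[:1]
  if r:print(cam,'lever box',r[0]['box'],r[0]['confidence'])
E
python3 look.py 2; python3 - <<'E'
import cv2,numpy as np
cv2.imwrite('pics/both2.png',np.hstack([cv2.resize(cv2.imread(f'pics/{c}2.png'),(400,304)) for c in('top','scene')]))
E
```

```text
clock: 4.1
tool_pos: [0.5378, 0.0175, 0.1405]
eef_rot: [-0.062, 0.704, 0.062, 0.704]
force: [4.4, 1.3, 2.8]
width: -0.0002
t 4.1 tcp local mm [ 2.890e+01 -1.000e-01  1.405e+02] F local 4.5 0.5 2.8
top [([285.9, 253.4], 0.44), ([220.5, 249.8], 0.31)]
top lever box [301.9, 276.2, 308.8, 280.3] 0.41
scene [([389.6, 220.9], 0.74), ([255.3, 162.7], 0.6)]
scene lever box [315.5, 174.6, 318.1, 183.6] 0.65
```

View pics/both2.png

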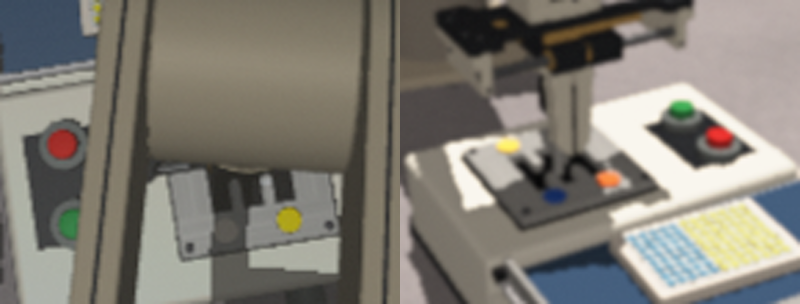

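```bash
python3 -m handwheel '[[[-0.002,-0.0004,0,0,0,0,-1],[-0.004,-0.0007,0,0,0,0,-1],[-0.004,-0.0007,0,0,0,0,-1],[-0.004,-0.0007,0,0,0,0,-1]]]'; python3 -m handwheel '[[[0.01,0.002,0,0,0,0,-1],[0.025,0.0045,0,0,0,0,-1],[0.025,0.0045,0.04,0,0,0,-1],[0.025,0.0045,0.08,0,0,0,-1],[0.02,0.04,0.10,0,0,0,-1],[0.01,0.08,0.10,0,0,0,-1],[-0.02,0.11,0.10,0,0,0,-1],[-0.035,0.13,0.10,0,0,0,-1],[-0.035,0.13,0.10,0,0,0,-1]]]'; python3 look.py 3;python3 - <<'E'
import cv2,numpy as np
cv2.imwrite('pics/both3.png',np.hstack([cv2.resize(cv2.imread(f'pics/{c}3.png'),(400,304)) for c in('top','scene')]))
E
```

```text
clock: 4.73
tool_pos: [0.5341, 0.0168, 0.1407]
eef_rot: [-0.062, 0.704, 0.062, 0.704]
force: [1.7, 1.2, 2.5]
width: 0.0003
clock: 5.48
tool_pos: [0.4958, 0.1502, 0.2399]
eef_rot: [-0.063, 0.705, 0.064, 0.703]
force: [-0.4, 1.0, 0.8]
width: 0.0006
t 5.4833 tcp local mm [ 10.9 138.  239.9] F local -0.2 1.0 0.8
top [([285.4, 255.7], 0.74)]
top lever box [284.3, 249.6, 296.4, 264.8] 0.78
scene [([391.9, 222.5], 0.37)]
```

View pics/both3.png

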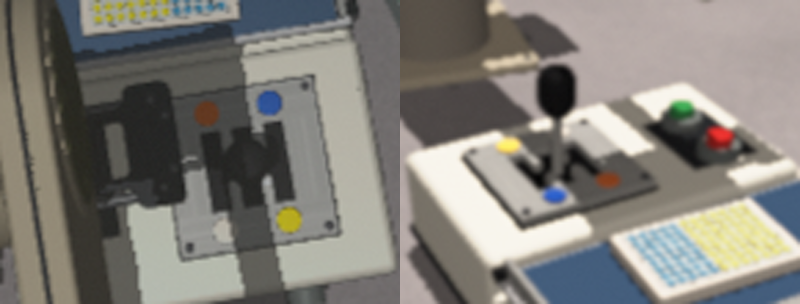

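```bash
python3 -c "
from rig import env;o=env.get_obs();print(o['clock'],o['tool_pos'])"; python3 -m handwheel '[[[0.002,-0.04,0,0,0,0,-1],[0.002,-0.08,0,0,0,0,-1],[0.002,-0.083,-0.04,0,0,0,-1],[0.002,-0.083,-0.08,0,0,0,-1],[0.002,-0.083,-0.10,0,0,0,-1],[0.002,-0.083,-0.10,0,0,0,-1],[0.002,-0.083,-0.10,0,0,0,-1],[0.002,-0.083,-0.10,0,0,0,-1]]]';python3 -c "
from rig import env,vision
vision.capture('top')
o=env.get_obs();print(o['clock'],o['tool_pos'])
vision.capture('top')
o=env.get_obs();print(o['clock'],o['tool_pos'],o['force'])"
```

```text
5.7833 [0.4995227  0.14580888 0.24022491]
clock: 6.45
tool_pos: [0.5025, 0.0635, 0.1425]
eef_rot: [-0.062, 0.704, 0.062, 0.705]
force: [0.7, -0.3, 0.7]
width: 0.0004
6.5 [0.50293515 0.06365967 0.14310245]
6.55 [0.50302802 0.06378368 0.14324516] [-0.30943129  0.1915525   0.20454394]
```

```bash
python3 -m handwheel '[[[0.0021,-0.012,-0.001,0,0,0,-1],[0.0026,-0.015,-0.002,0,0,0,-1],[0.0032,-0.018,-0.003,0,0,0,-1],[0.0037,-0.021,-0.003,0,0,0,-1],[0.0043,-0.024,-0.003,0,0,0,-1],[0.0048,-0.027,-0.003,0,0,0,-1],[0.0054,-0.030,-0.003,0,0,0,-1],[0.0059,-0.033,-0.003,0,0,0,-1],[0.0065,-0.036,-0.003,0,0,0,-1],[0.0070,-0.039,-0.003,0,0,0,-1],[0.0075,-0.042,-0.003,0,0,0,-1],[0.0080,-0.045,-0.003,0,0,0,-1],[0.0084,-0.047,-0.003,0,0,0,-1],[0.0084,-0.047,-0.003,0,0,0,-1]]]'; python3 look.py 4;python3 - <<'E'
import cv2,numpy as np
cv2.imwrite('pics/both4.png',np.hstack([cv2.resize(cv2.imread(f'pics/{c}4.png'),(400,304)) for c in('top','scene')]))
E
```

```text
clock: 7.72
tool_pos: [0.5094, 0.0164, 0.1372]
eef_rot: [-0.062, 0.705, 0.062, 0.704]
force: [1.0, 2.7, -1.1]
width: 0.0004
t 7.7167 tcp local mm [  0.7   3.8 137.2] F local 1.4 2.5 -1.1
top []
scene [([241.7, 167.8], 0.83)]
scene lever box [232.0, 158.0, 254.3, 196.8] 0.54
```

View pics/both4.png

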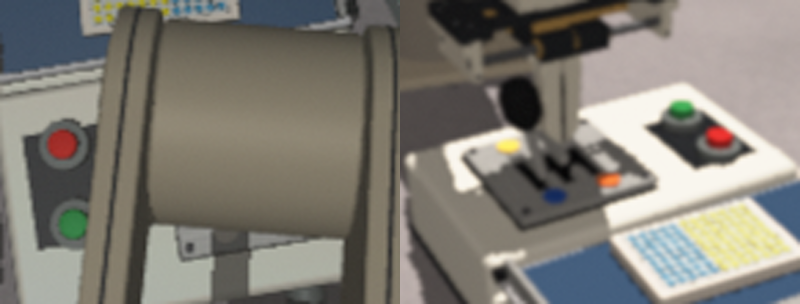

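```bash
python3 -m handwheel '[[[0.0005,-0.003,0,0,0,0,-1],[0.0011,-0.006,0,0,0,0,-1],[0.0016,-0.009,0,0,0,0,-1],[0.002,-0.011,0,0,0,0,-1],[0.002,-0.011,0,0,0,0,-1]]]'; python3 look.py 5;python3 - <<'E'
import cv2,numpy as np
cv2.imwrite('pics/both5.png',cv2.imread(f'pics/scene5.png'))
from h import *
q=(.5094,.0125,.177);c,s=np.cos(q[2]),np.sin(q[2])
for cr in (.3,.35,.4,.45):
  l=(0,-.135*np.sin(cr));p=[q[0]-s*l[1],q[1]+c*l[1],.045+.135*np.cos(cr)];print(cr,proj('top',p)[0],proj('scene',p)[0])
E
```

```text
clock: 8.43
tool_pos: [0.5114, 0.0054, 0.1374]
eef_rot: [-0.062, 0.705, 0.062, 0.704]
force: [0.1, 3.2, -1.5]
width: 0.0005
t 8.4333 tcp local mm [  0.7  -7.4 137.4] F local 0.6 3.1 -1.5
top []
scene [([242.5, 171.6], 0.55)]
scene lever box [228.0, 157.8, 252.2, 200.6] 0.65
0.3 [309.39351188 255.22411687] [238.60973699 169.62918858]
0.35 [312.44473163 254.76125214] [236.03671138 171.15541145]
0.4 [315.41238888 254.31824111] [233.51194908 172.80038198]
0.45 [318.28668759 253.89648206] [231.04397665 174.55915633]
```

View pics/both5.png

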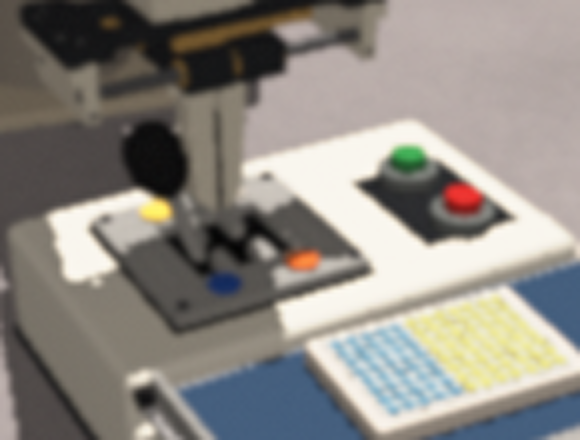

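```bash
python3 -m handwheel '[[[0.0003,-0.002,0,0,0,0,-1],[0.0007,-0.004,0,0,0,0,-1],[0.0007,-0.0045,0,0,0,0,-1],[0.0007,-0.0045,0,0,0,0,-1]]]'; python3 look.py 6
```

```text
clock: 9.07
tool_pos: [0.5123, 0.0012, 0.1375]
eef_rot: [-0.062, 0.704, 0.062, 0.704]
force: [-0.8, 2.9, -2.3]
width: 0.0006
t 9.0667 tcp local mm [  0.8 -11.6 137.5] F local -0.3 3.0 -2.3
top []
top lever box [390.7, 241.7, 420.3, 265.6] 0.38
scene [([236.7, 172.1], 0.63)]
scene lever box [226.0, 159.5, 250.5, 197.4] 0.72
```

View pics/scene6.png

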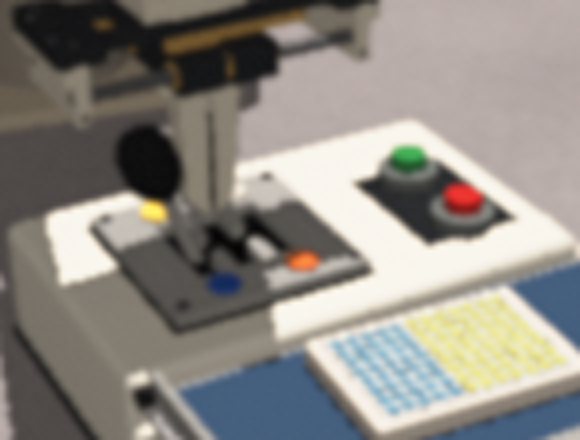

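```bash
python3 -m handwheel '[[[0.0003,-0.0015,0,0,0,0,-1],[0.0005,-0.003,0,0,0,0,-1],[0.0005,-0.003,0,0,0,0,-1],[0.0005,-0.003,0,0,0,0,-1]]]'; python3 -m handwheel '[[[0,0.02,0,0,0,0,-1],[-0.002,0.035,0.02,0,0,0,-1],[-0.01,0.06,0.05,0,0,0,-1],[-0.02,0.09,0.08,0,0,0,-1],[-0.03,0.12,0.1,0,0,0,-1],[-0.03,0.15,0.1,0,0,0,-1],[-0.03,0.15,0.1,0,0,0,-1]]]';python3 look.py 7;python3 - <<'E'
import cv2,numpy as np
cv2.imwrite('pics/both7.png',np.hstack([cv2.resize(cv2.imread(f'pics/{c}7.png'),(400,304)) for c in('top','scene')]))
E
```

```text
clock: 9.7
tool_pos: [0.5128, -0.0018, 0.1376]
eef_rot: [-0.062, 0.704, 0.062, 0.704]
force: [-0.2, 1.8, -2.0]
width: 0.0006
clock: 10.28
tool_pos: [0.4839, 0.1524, 0.2408]
eef_rot: [-0.063, 0.702, 0.064, 0.706]
force: [0.1, -0.1, -0.1]
width: 0.0005
t 10.2833 tcp local mm [ -0.5 142.2 240.8] F local 0.0 -0.1 -0.1
top [([311.5, 252.2], 0.7)]
top lever box [298.4, 245.6, 324.1, 262.9] 0.76
scene [([236.4, 173.5], 0.61), ([256.8, 227.1], 0.39)]
scene lever box [226.8, 159.1, 250.3, 198.1] 0.74
```

View pics/both7.png

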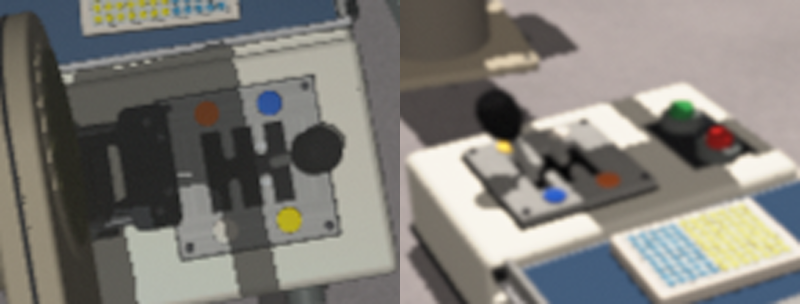

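View pics/top7.png

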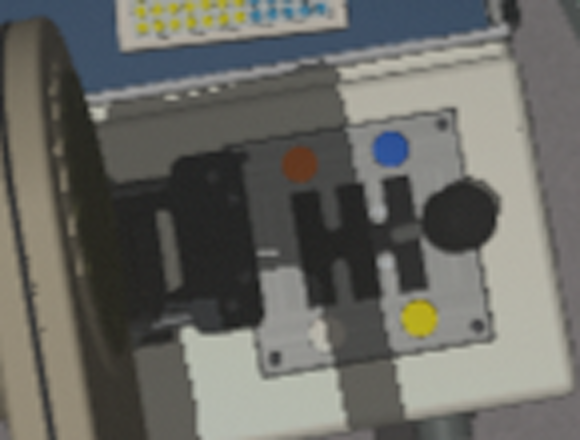

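```bash
python3 -m handwheel '[[[-0.014,-0.04,0,0,0,0,-1],[-0.014,-0.08,0,0,0,0,-1],[-0.014,-0.12,0,0,0,0,-1],[-0.014,-0.16,0,0,0,0,-1],[-0.014,-0.192,0,0,0,0,-1],[-0.014,-0.192,-0.04,0,0,0,-1],[-0.014,-0.192,-0.08,0,0,0,-1],[-0.014,-0.192,-0.102,0,0,0,-1],[-0.014,-0.192,-0.102,0,0,0,-1],[-0.014,-0.192,-0.102,0,0,0,-1]]]'; python3 look.py 8
```

```text
clock: 11.42
tool_pos: [0.4674, -0.0443, 0.1345]
eef_rot: [-0.061, 0.706, 0.062, 0.703]
force: [0.9, -0.1, 0.0]
width: 0.0001
t 11.4167 tcp local mm [-51.3 -48.5 134.5] F local 0.9 -0.3 0.0
top []
scene [([235.8, 171.7], 0.74), ([249.2, 194.2], 0.7)]
scene lever box [225.1, 161.1, 249.4, 200.2] 0.88
```

View pics/scene8.png

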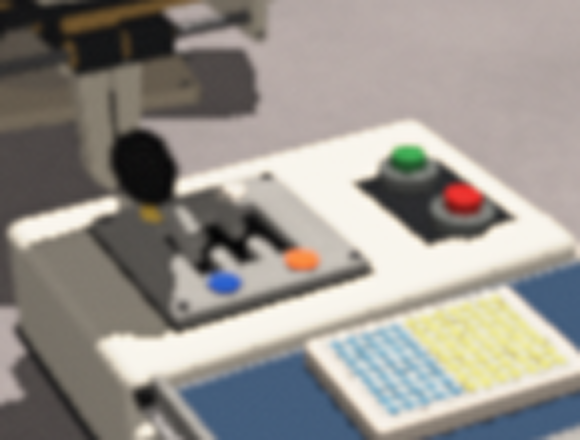

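```bash
python3 -m handwheel '[[[0.012,0.0021,0,0,0,0,-1],[0.020,0.0036,0,0,0,0,-1],[0.023,0.0041,0,0,0,0,-1],[0.026,0.0046,0,0,0,0,-1],[0.029,0.0052,0,0,0,0,-1],[0.032,0.0057,0,0,0,0,-1],[0.035,0.0062,0,0,0,0,-1],[0.038,0.0068,0,0,0,0,-1],[0.041,0.0073,0,0,0,0,-1],[0.044,0.0078,0,0,0,0,-1],[0.047,0.0084,0,0,0,0,-1],[0.050,0.0089,0,0,0,0,-1],[0.053,0.0094,0,0,0,0,-1],[0.055,0.0098,0,0,0,0,-1],[0.055,0.0098,0,0,0,0,-1]]]'; python3 look.py 9
```

```text
clock: 12.97
tool_pos: [0.5237, -0.0336, 0.1351]
eef_rot: [-0.062, 0.705, 0.062, 0.704]
force: [-2.8, 0.6, -0.9]
width: 0.0007
t 12.9667 tcp local mm [  6.  -47.9 135.1] F local -2.6 1.0 -0.9
top [([287.3, 260.3], 0.37), ([399.8, 252.6], 0.18)]
scene [([246.4, 181.2], 0.5)]
scene lever box [233.1, 168.2, 253.7, 201.9] 0.55
```

View pics/scene9.png

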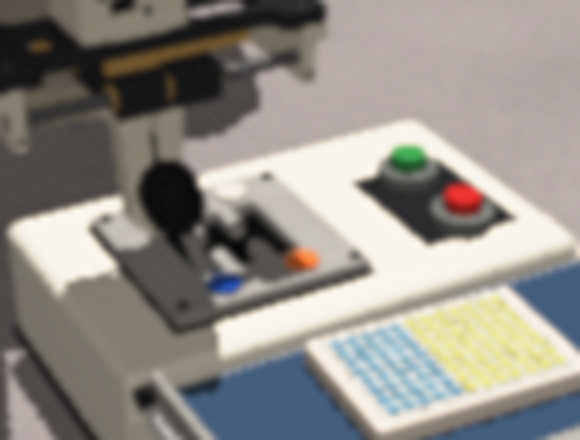

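```bash
python3 -m handwheel '[[[0.002,0.0004,0,0,0,0,-1],[0.004,0.0007,0,0,0,0,-1],[0.005,0.0009,0,0,0,0,-1],[0.006,0.0011,0,0,0,0,-1],[0.006,0.0011,0,0,0,0,-1]]]'; python3 -m handwheel '[[[0.001,0.0002,0,0,0,0,-1],[0.002,0.0004,0,0,0,0,-1],[0.002,0.0004,0,0,0,0,-1]]]'
```

```text
clock: 13.68
tool_pos: [0.5299, -0.0327, 0.1355]
eef_rot: [-0.062, 0.704, 0.062, 0.704]
force: [-3.7, 0.6, -2.7]
width: 0.0009
clock: 13.93
tool_pos: [0.5319, -0.0324, 0.1356]
eef_rot: [-0.062, 0.704, 0.062, 0.704]
force: [-3.3, 0.7, -3.4]
width: 0.0005
```

Local x is about 14 mm with no end stop yet (expected around 16–17). I'm going on in small steps.

```bash
python3 -m handwheel '[[[0.001,0.0002,0,0,0,0,-1],[0.002,0.0004,0,0,0,0,-1],[0.002,0.0004,0,0,0,0,-1]]]';  python3 look.py 10
```

```text
clock: 14.18
tool_pos: [0.534, -0.032, 0.1357]
eef_rot: [-0.062, 0.704, 0.062, 0.704]
force: [-2.8, 0.5, -3.6]
width: 0.0004
t 14.1833 tcp local mm [ 16.4 -48.1 135.7] F local -2.7 1.0 -3.6
top []
scene [([245.1, 181.9], 0.72)]
scene lever box [234.0, 173.1, 254.3, 200.6] 0.64
```

View pics/scene10.png

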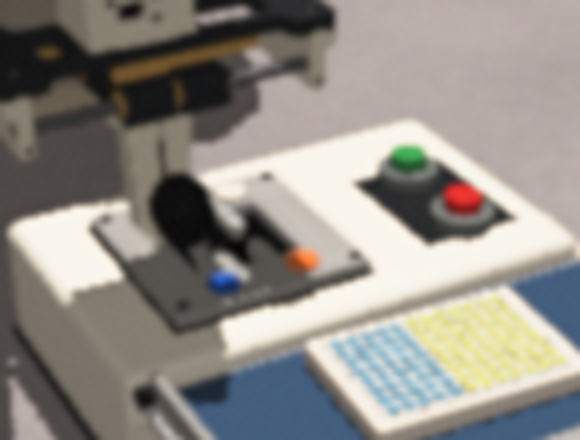

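```bash
python3 -m handwheel '[[[0.001,0.0002,0,0,0,0,-1],[0.001,0.0002,0,0,0,0,-1]]]';python3 -m handwheel '[[[0.001,0.0002,0,0,0,0,-1],[0.001,0.0002,0,0,0,0,-1]]]';python3 - <<'E'
from h import *
q=(.5094,.0125,.177);c,s=np.cos(q[2]),np.sin(q[2])
for sh in (.25,.3,.33,.36,.4):
  cr=.395
  # stem point: horizontal at gate height
  t=np.tan
  v=np.array([np.sin(sh),-np.sin(cr)*np.cos(sh),np.cos(cr)*np.cos(sh)])*.135
  p=[q[0]+c*v[0]-s*v[1],q[1]+s*v[0]+c*v[1],.045+v[2]];print(sh,v.round(3),proj('top',p)[0].round(1),proj('scene',p)[0].round(1))
E
```

```text
clock: 14.65
tool_pos: [0.5349, -0.0318, 0.1356]
eef_rot: [-0.062, 0.704, 0.062, 0.704]
force: [-3.2, 0.0, -2.6]
width: 0.0002
clock: 14.82
tool_pos: [0.5359, -0.0315, 0.1356]
eef_rot: [-0.062, 0.704, 0.062, 0.704]
force: [-3.5, -0.2, -3.0]
width: 0.0003
0.25 [ 0.033 -0.05   0.121] [311.3 238.4] [240.9 180.5]
0.3 [ 0.04  -0.05   0.119] [310.4 235.5] [242.5 182.4]
0.33 [ 0.044 -0.049  0.118] [309.8 233.7] [243.5 183.6]
0.36 [ 0.048 -0.049  0.117] [309.2 232. ] [244.5 184.8]
0.4 [ 0.053 -0.048  0.115] [308.4 229.8] [245.8 186.5]
```

```bash
for i in 1; do python3 -m handwheel '[[[0.001,0.0002,0,0,0,0,-1],[0.001,0.0002,0,0,0,0,-1]]]'; done;python3 -m handwheel '[[[0.001,0.0002,0,0,0,0,-1],[0.001,0.0002,0,0,0,0,-1]]]'
```

```text
clock: 14.98
tool_pos: [0.5368, -0.0313, 0.1355]
eef_rot: [-0.062, 0.704, 0.062, 0.704]
force: [-4.7, -0.1, -3.4]
width: 0.0004
clock: 15.15
tool_pos: [0.5374, -0.0312, 0.1353]
eef_rot: [-0.062, 0.705, 0.062, 0.704]
force: [-5.1, 1.2, -2.9]
width: 0.0004
```

```bash
python3 -m handwheel '[[[0.001,0.0002,0,0,0,0,-1],[0.001,0.0002,0,0,0,0,-1]]]';python3 look.py 11
```

```text
clock: 15.32
tool_pos: [0.5379, -0.0311, 0.1352]
eef_rot: [-0.062, 0.705, 0.062, 0.704]
force: [-7.8, -1.1, -2.2]
width: 0.0003
t 15.3167 tcp local mm [ 20.4 -47.9 135.2] F local -7.8 0.3 -2.2
top [([291.9, 261.1], 0.57)]
top lever box [217.2, 244.8, 226.1, 256.0] 0.41
scene [([245.5, 184.4], 0.6)]
scene lever box [235.7, 175.7, 254.6, 202.7] 0.63
```

View pics/scene11.png

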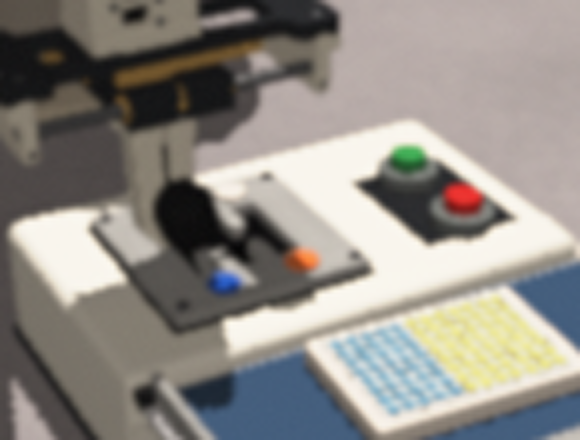

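```bash
python3 -m handwheel '[[[0.0006,0.0001,0,0,0,0,-1],[0.0006,0.0001,0,0,0,0,-1],[0.0006,0.0001,0,0,0,0,-1]]]'; python3 -m handwheel '[[[-0.01,-0.0018,0,0,0,0,-1],[-0.04,-0.0071,0,0,0,0,-1],[-0.06,-0.0106,0.03,0,0,0,-1],[-0.06,-0.0106,0.07,0,0,0,-1],[-0.06,0.03,0.1,0,0,0,-1],[-0.06,0.07,0.1,0,0,0,-1],[-0.06,0.11,0.1,0,0,0,-1],[-0.06,0.15,0.1,0,0,0,-1],[-0.06,0.15,0.1,0,0,0,-1],[-0.06,0.15,0.1,0,0,0,-1]]]'; python3 look.py 12;python3 - <<'E'
import cv2,numpy as np
cv2.imwrite('pics/both12.png',np.hstack([cv2.resize(cv2.imread(f'pics/{c}12.png'),(400,304)) for c in('top','scene')]))
E
```

```text
clock: 15.87
tool_pos: [0.5381, -0.0311, 0.1351]
eef_rot: [-0.062, 0.705, 0.062, 0.703]
force: [-9.4, -1.1, -0.7]
width: 0.0008
clock: 16.7
tool_pos: [0.4802, 0.1215, 0.2368]
eef_rot: [-0.064, 0.703, 0.064, 0.705]
force: [-0.1, -0.2, -0.8]
width: 0.0008
t 16.7 tcp local mm [ -9.5 112.5 236.8] F local -0.1 -0.2 -0.8
top [([305.1, 230.6], 0.63), ([295.4, 249.1], 0.19)]
top lever box [293.9, 222.0, 317.5, 251.9] 0.79
scene [([251.6, 182.8], 0.73)]
scene lever box [240.0, 174.1, 257.6, 200.6] 0.72
```

View pics/both12.png

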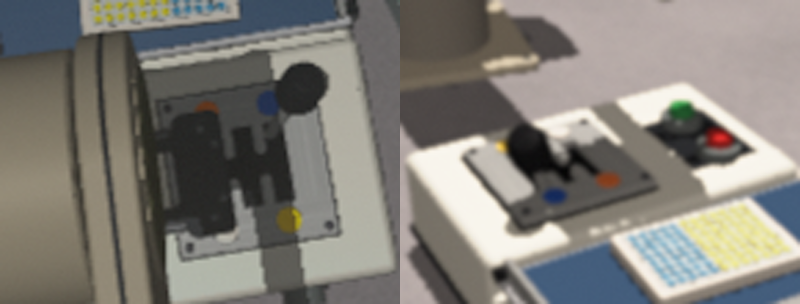

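View pics/top12.png

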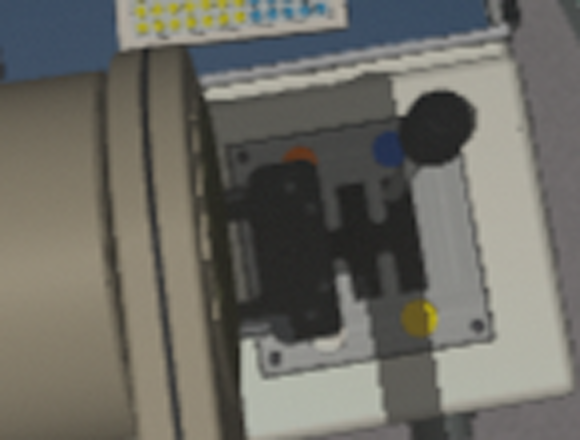

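Top view: the knob is at (309,232), which matches the fully home prediction (shift 0.36) beside the blue cap. Next, the green button.

```bash
python3 -c "
from rig import env;o=env.get_obs();print(o['clock'],o['tool_pos'])"; python3 -m handwheel '[[[-0.015,0.027,0,0,0,0,-1],[-0.015,0.027,-0.04,0,0,0,-1],[-0.015,0.027,-0.08,0,0,0,-1],[-0.015,0.027,-0.09,0,0,0,-1],[-0.015,0.027,-0.09,0,0,0,-1],[-0.015,0.027,-0.09,0,0,0,-1]]]'; python3 look.py 13
```

```text
17.0 [0.47977611 0.11777298 0.23571073]
clock: 17.5
tool_pos: [0.4646, 0.1454, 0.1463]
eef_rot: [-0.062, 0.705, 0.062, 0.704]
force: [0.1, -0.1, 0.6]
width: 0.0005
t 17.5 tcp local mm [-20.7 138.7 146.3] F local 0.1 -0.1 0.6
top [([305.8, 228.8], 0.9)]
top lever box [297.7, 223.8, 318.0, 248.0] 0.88
scene [([244.8, 182.1], 0.61)]
scene lever box [236.3, 175.8, 255.2, 200.9] 0.76
```

View pics/scene13.png

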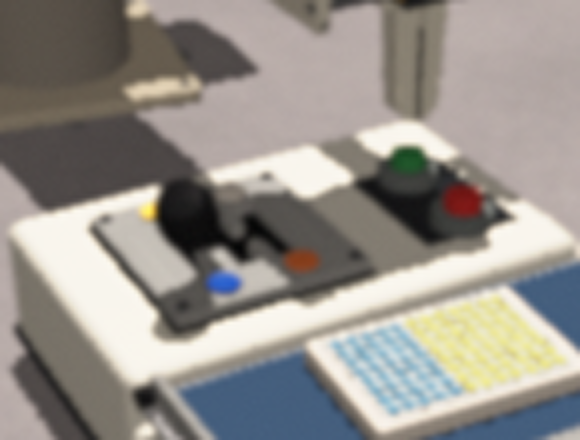

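```bash
python3 -m handwheel '[[[-0.001,0.001,-0.01,0,0,0,-1],[-0.001,0.001,-0.02,0,0,0,-1],[-0.001,0.001,-0.023,0,0,0,-1],[-0.001,0.001,-0.025,0,0,0,-1],[-0.001,0.001,-0.027,0,0,0,-1],[-0.001,0.001,-0.027,0,0,0,-1]]]';python3 -m handwheel '[[[0,0,-0.0015,0,0,0,-1],[0,0,-0.003,0,0,0,-1],[0,0,-0.003,0,0,0,-1]]]'
```

```text
clock: 18.3
tool_pos: [0.4628, 0.1471, 0.1181]
eef_rot: [-0.062, 0.705, 0.062, 0.704]
force: [-2.8, -0.6, 4.4]
width: 0.0007
clock: 18.55
tool_pos: [0.4634, 0.1472, 0.1162]
eef_rot: [-0.062, 0.704, 0.062, 0.704]
force: [-4.6, -0.6, 7.3]
width: 0.0005
```

```bash
python3 -m handwheel '[[[0,0,-0.001,0,0,0,-1],[0,0,-0.001,0,0,0,-1],[0,0,-0.001,0,0,0,-1]]]';python3 look.py 14
```

```text
clock: 18.8
tool_pos: [0.4636, 0.1472, 0.1161]
eef_rot: [-0.062, 0.704, 0.062, 0.705]
force: [-7.7, -2.3, 14.3]
width: 0.0004
t 18.8 tcp local mm [-21.4 140.6 116.1] F local -8.0 -0.9 14.3
top [([304.3, 228.6], 0.66)]
top lever box [297.2, 222.8, 318.1, 248.2] 0.8
scene [([246.9, 184.1], 0.77)]
scene lever box [236.1, 174.7, 255.1, 204.5] 0.55
```

View pics/scene14.png

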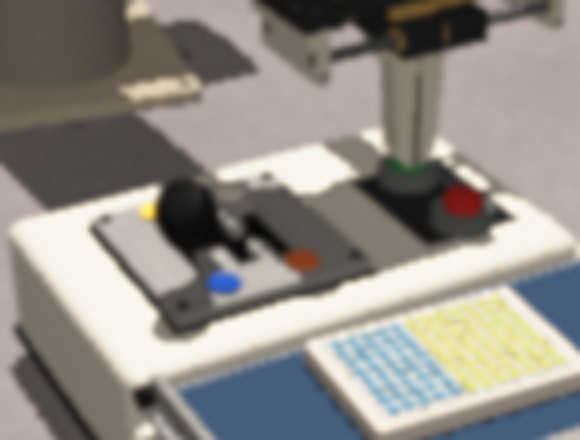

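Bottomed: z 0.116, with the force jumping from 7 to 14 N. I'm lifting straight up and clearing.

```bash
python3 -m handwheel '[[[0,0,0.003,0,0,0,-1],[0,0,0.01,0,0,0,-1],[0,0,0.04,0,0,0,-1],[0,0,0.08,0,0,0,-1],[0,0,0.12,0,0,0,-1],[-0.04,0.04,0.13,0,0,0,-1],[-0.08,0.08,0.13,0,0,0,-1],[-0.12,0.12,0.13,0,0,0,-1],[-0.15,0.16,0.13,0,0,0,-1],[-0.15,0.2,0.13,0,0,0,-1],[-0.15,0.24,0.13,0,0,0,-1],[-0.15,0.24,0.13,0,0,0,-1],[-0.15,0.24,0.13,0,0,0,-1]]]';python3 look.py 15;python3 - <<'E'
import cv2,numpy as np
cv2.imwrite('pics/both15.png',np.hstack([cv2.resize(cv2.imread(f'pics/{c}15.png'),(400,304)) for c in('top','scene')]))
E
```

```text
clock: 20.18
tool_pos: [0.3109, 0.3926, 0.2441]
eef_rot: [-0.063, 0.705, 0.065, 0.704]
force: [-0.0, 0.3, 0.1]
width: 0.0003
t 20.1833 tcp local mm [-128.5  409.1  244.1] F local 0.0 0.3 0.1
top [([304.5, 281.9], 0.7), ([306.6, 229.7], 0.65)]
top lever box [294.7, 223.9, 317.9, 249.0] 0.69
scene [([246.3, 184.1], 0.82)]
scene lever box [235.7, 172.6, 256.6, 202.0] 0.52
```

View pics/both15.png

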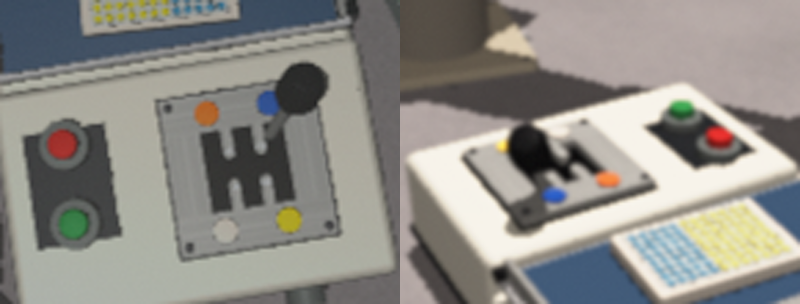

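View pics/top15.png

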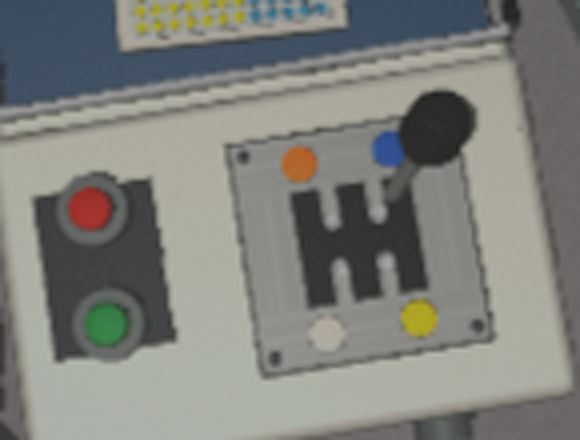

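The lever sits at the far right slot's end beside the blue cap (309,232), and the green button is back up at (226,281). Everything else is unchanged, so I'm handing in.

```bash
python3 -c "
from rig import env;print(env.hand_in())"
```

```text
the job is handed in; nothing more can be done
None
```

The shaker is in the blue-cap gear and started, and I handed the job in at about 20 s of the 48 s allowed; no verdict was reported.

- **Lever:** It started part way along the far middle slot. With closed fingers from outside I pushed it back to neutral, right along the lane, then forward into the far right slot marked by the blue cap. I eased it against the slot end until the force rose from about 3 N to about 9 N, and stopped there. The last top picture shows the knob at pixel (309, 232), which matches the position worked out for fully home (tilt 0.36 rad).
- **Start button:** Only after that did I press the green button. It bottomed at 0.116 m with about 14 N upward. There was also an unplanned sideways force of about 8 N on the fingers while pressing. I then lifted straight off, and the last pictures show the button back up.
- **Rest of the bench:** I never touched the red stop button. In the last pictures, cropped to the console and the microplate's near edge, nothing looked moved. I did not check the other items on the bench again. The arm ended clear of everything, with no force on the tool.
- **Checks that disagreed:** The networks missed or misplaced the knob in several pictures, such as a second top-view hit at (304, 282) at the end, which is the yellow cap. I relied on the fitted geometry and the pictures instead. The scene camera showed a steady offset of about 1.5 px against that fit.

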